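Press the cap home on a medicine bottle

ROBOT

A 6-joint arm with a two-finger parallel gripper is mounted at the origin on the work surface. World frame = base frame: x ahead of the robot, y to its left, z up, the work surface at z = 0. Lengths are in mm, angles in rad, forces in N, time in s.
With the tool pointing down it reaches from about 325 to 900 mm from the base axis. Payload 3.5 kg.
Tool frame: the origin (TCP) lies on the centre line of the jaws, within the pads' length; the fingertips stand 8 mm ahead of it and the grasp point (between the pads) lies 11 mm behind it; z points along the fingers, y is the line along which they close (so a half turn about z gives the same grasp; the last joint's range is limited). The gripper opens to 85 mm and grips with 20 to 120 N. Pads are 22 mm wide; open, the fingers measure 114 mm over their backs; the gripper's body (76 mm by 85 mm) begins 54 mm behind the grasp point. The pads swing forward as they close: fully open they stand 13 mm farther back than shut.
Start: joints at [-1.316, 0.276, -0.026, 1.268, 0, 1.467], TCP at [218.872, -585.42, 239.313] pointing down, gripper open.
Joint ranges: [-3.12, 3.12], [-0.85, 1.88], [-1.08, 1.24], [-1.95, 2.15], [-1.57, 1.53], [-3.14, 3.14]. Speed limits (rad/s): [2.57, 2.57, 3.14, 3.14, 3.14, 3.14].

INTERFACE

Orientations are given as a unit quaternion [x, y, z, w].
In Python, from rig import manip gives the robot as it stands.
- The arm moves only by the shell command python3 -m creep 'ROWS'. ROWS is JSON, a list of rows, each an object with "dr": the turn, a rotation vector about the world's x, y, z in units of 6 degrees (1.0 is 6 degrees), a list of three; "xyz": the shift along the world's x, y, z in units of 40 mm (1.0 is 40 mm), a list of three; "gripper": the finger opening in mm, from 0 to 85.4. A call has 1 to 10 rows; each row shifts and turns the commanded pose from where the row before left it; what a row does not reach is not made up. A row lasts 1/8 s, in which the tool goes at most 62.5 mm and 10.7 degrees, less where a joint would pass 70% of its speed; a pose out of reach is approached as far as the arm can. A call is refused whole if a number of a shift passes 1 or a number of a turn 1, either way. A call with a gripper value outside its range is refused whole. The fingers move at their own pace and stop on an object; the grip force is fixed at half the most. Time passes only in rows, so rows that do not move let the fingers close. It gives the time, the measured TCP pose, the force, the opening and the grip force at its end, in the units of the state.
- manip.observe(): the state, without advancing time (a new reading comes with each control period).
- manip.get_image(name): name is "scene" or "top" or "wrist"; returns the picture (400x640x3 uint8, red, green, blue); there is no depth.
- manip.camera_model(name): a dict with "K" (3x3 intrinsics, pixels), "k1" (the pictures are not rectified: a ray, as slopes to the right and down, at radius r is drawn at 1 + k1 r^2 times it, then the intrinsics apply), "rvec" (rotation vector, rad) and "tvec" (3), from world to camera coordinates, as OpenCV has them. Camera axes: x right, y down, z forward; pixel columns grow to the right and rows downward; lengths in mm; the calibration is good to about 2 mm. A picture is of the moment at which its call begins: read the wrist's pose just before it. camera_model takes no time and is no camera call; for the wrist camera it gives the pose at the moment of the call.
- manip.close_job(): hands the job in; it is judged then, once.
The state is a dict: "t": time; "joints": joint angles; "joint_vel": joint speeds; "joint_torque": joint torques, N m; "tool_pos": TCP position; "tcp_rot": TCP orientation; "contact_force": force on the tool from outside, world axes, zero at the start; "wrist_torque": the same for the moment, N m; "finger_gap": finger opening in mm; "grip_force": force on a finger pad.
Only numpy, scipy, OpenCV 4.12 (cv2) and the standard library are available. Lean on these libraries where they do the work, as an engineer would, in place of code of your own. Each camera call takes 0.05 s, during which the arm holds its last target. There are 200 camera calls.

TASK

One of the three amber bottles in the blue rack still has its cap standing proud of the neck. Lay it in the cradle of the capping press with its cap towards the red ram, wind the handwheel clockwise until the ram reaches its stop and the cap is fully home, then wind back at least half a turn and lay the bottle in the free place of the rack again, handling the glass gently and leaving everything else where it stands.

Things in the scene. Friction and masses are not known exactly. Their poses are not given: they have to be found in the camera images.
- rack: blue fixed rack, base 150 x 250 x 10 mm; origin under its centre, z up. Three places at y = -92, 0, +92 mm, each a pair of V saddles (16 mm thick, at x = -36 and +36 mm, 45 degree walls up to 47 mm high; a 56 mm gap between for fingers). A bottle lies in them along x, axis 55 mm above the table, middle near x = 0; at the start caps point to +x.
- open_bottle: the bottle to be capped: amber glass with a paper label, lying down, about 0.25 kg; round body 52 mm in diameter and 104 mm long, then a shoulder and a neck 26 mm in diameter. Origin on the bottle's axis at the middle of the 104 mm body (the base is at x = -52 mm); x along the bottle towards the cap. Its y and z turn as it rolls.
- cap (a joint): how far the white push-on cap (38 mm in diameter, 24 mm long) of open_bottle stands proud, in m: 0 = fully home, 0.012 to 0.015 at the start, at most 0.016. It slides along the neck against about 8 N of friction and stays where it is left.
- cap_top (a point): centre of the outer face of open_bottle's cap: 90 mm from the bottle's origin along its x when the cap is home, about 104 mm at the start
- bottle_b: amber bottle like open_bottle but with its cap already home (142 mm long in all), lying in another place of the rack, caps the same way; leave alone
- bottle_c: as bottle_b; leave alone
- press: grey fixed capping press, base 130 x 360 x 22 mm; origin on the table under the ram axis (75 mm high), y along it to the handwheel. Backstop: face at y = -140 mm, 90 wide, top 105 high. Cradle: two black V saddles 16 thick at y = -124 and -46, 45 degree walls up to 67 high, 62 mm gap between for fingers. Housing 90 wide, top 112 high, y = 70 to 170 mm.
- press_cradle (a point): point on the ram axis, 75 mm above the table, where open_bottle's origin lies when the bottle is in the cradle with its base against the backstop (y = -88 mm in the press frame); the frame's axes are the press's. The bottle may be laid up to 15 mm short of the backstop: the ram pushes it back first, then the cap on.
- ram_nose (a point): centre of the red ram's flat face (34 mm in diameter), on the ram axis; it moves towards the backstop (press -y)
- ram (a joint): advance of the ram in m: 0 fully back (face 189.5 mm from the backstop), 0.048 at its stop, where a bottle against the backstop has its cap just home (142 mm). Driven by the handwheel, 28 mm a turn.
- wheel (a joint): angle of the handwheel in rad, growing clockwise seen from above: 0 fully back, 10.77 at the hard stop; starts between 0 and 2.2. Stays where it is left; needs about 2 to 5 N at the crank grip.
- wheel_hub (a point): point on the upright axis of the handwheel (126 mm in outer diameter, its top 138 mm above the table), at y = +110 mm in the press frame and 159 mm above the table. At wheel angle 0 the crank grip lies from the hub towards the press's -x; at wheel angle q it lies at that direction turned clockwise by q (seen from above).
- crank_mid (a point): middle of the red upright crank grip, 54 mm from the wheel's axis, 167 mm above the table; the grip is a round sleeve 26 mm in diameter, from 140 to 190 mm above the table, that spins freely on its pin, so a hand can hold it and travel in a circle without turning
- spray_bottle: blue bottle, 72 mm in diameter, 190 mm tall, standing; origin under its centre; leave alone
- carton: cardboard box 70 x 110 x 90 mm; origin under its centre; leave alone
- pill_jar: white jar with red lid, 70 mm in diameter, 90 mm tall; origin under its centre; leave alone
- standing_bottle: amber bottle standing upright, 56 mm in diameter, 130 mm tall; origin under its centre; leave alone
- tape_roll: yellow ring of 84 mm diameter, 30 mm high, lying; origin under its centre; leave alone

How it is judged:
By the outcome, as a careful person would: the job done as asked, in the order asked, and still so for the second after the job is handed in, with the robot touching nothing.
It also fails if it takes over 70 s, if anything falls off the work surface, if the arm or the gripper's body presses on something with over 40 N, if the wrist force passes 120 N, or if a joint passes its speed limit or range.

## Working session

There is one attempt and no reset: what is moved stays moved. The work goes in short steps, Python scripts to look and compute and a shell command to move; the robot and the scene stay as the last step left them, time stands still between calls to the robot, and variables do not carry over. Pictures are saved under pics/ and viewed, at most 15 in all, crops included, and the job is handed in when it is done.

```bash
mkdir -p pics; ls; cat > h.py <<'E'
import numpy as np, cv2
from rig import manip
def proj(name,P,m=None):
    m=m or manip.camera_model(name)
    R=cv2.Rodrigues(np.array(m['rvec'],float))[0]
    c=np.atleast_2d(P)@R.T+np.array(m['tvec'],float).ravel()
    s=c[:,:2]/c[:,2:]; s=s*(1+m['k1']*(s**2).sum(1,keepdims=True))
    K=np.array(m['K']); return s@K[:2,:2].T+K[:2,2]
def ray(name,uv,m=None):
    m=m or manip.camera_model(name)
    K=np.array(m['K']); uv=np.atleast_2d(np.array(uv,float))
    p=(uv-K[:2,2])@np.linalg.inv(K[:2,:2]).T; s=p.copy()
    for _ in range(20): s=p/(1+m['k1']*(s**2).sum(1,keepdims=True))
    R=cv2.Rodrigues(np.array(m['rvec'],float))[0]
    d=np.c_[s,np.ones(len(s))]@R; return -R.T@np.array(m['tvec'],float).ravel(), d
def onz(name,uv,z,m=None):
    c,d=ray(name,uv,m); return c+d*((z-c[2])/d[:,2:])
def snap(name,f):
    m=manip.camera_model(name); im=np.array(manip.get_image(name)); cv2.imwrite('pics/'+f+'.png',im[:,:,::-1]); np.save('pics/'+f+'.npy',im); return im,m
E
python3 - <<'E'
from h import *
for n in('scene','top'):
    im,m=snap(n,n+'0'); print(n,m, ray(n,[320,200])[0])
s=manip.observe(); print(s['tool_pos'],s['tcp_rot'],s['contact_force'],s['finger_gap'])
E
```

```text
pics
scene {'K': array([[492.09940092,   0.        , 320.29409451],
       [  0.        , 492.09940092, 190.96583267],
       [  0.        ,   0.        ,   1.        ]]), 'k1': -0.08167336990320287, 'rvec': array([ 1.13843855,  2.23800263, -1.07211082]), 'tvec': array([ 370.23198945, -209.40986007, 1562.34323845])} [1322.66064826  480.41777517  801.00448256]
top {'K': array([[517.52954188,   0.        , 323.7728326 ],
       [  0.        , 517.52954188, 198.58277982],
       [  0.        ,   0.        ,   1.        ]]), 'k1': -0.1329882057511497, 'rvec': array([ 2.08819321, -2.11481223,  0.24689583]), 'tvec': array([-9.58497920e-01,  6.26034352e+02,  1.39437708e+03])} [ 2.92015924e+02 -6.97227651e-01  1.50031116e+03]
[ 218.70370868 -584.73823071  238.22562688] [ 9.84035754e-01  1.77967828e-01 -6.89488435e-05 -1.03998329e-03] [-0.20218355 -0.7806293   0.48177783] 85.13302448874931
```

View pics/top0.png

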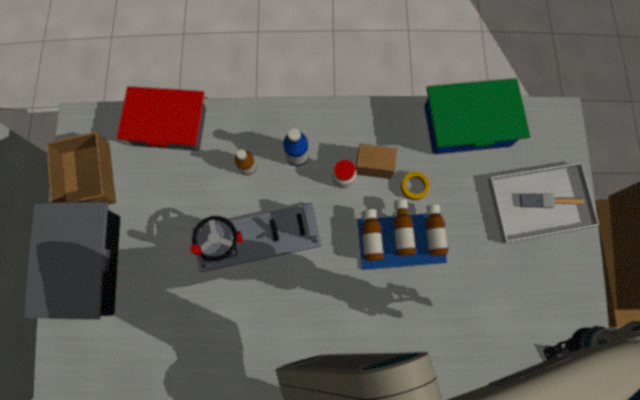

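View pics/scene0.png

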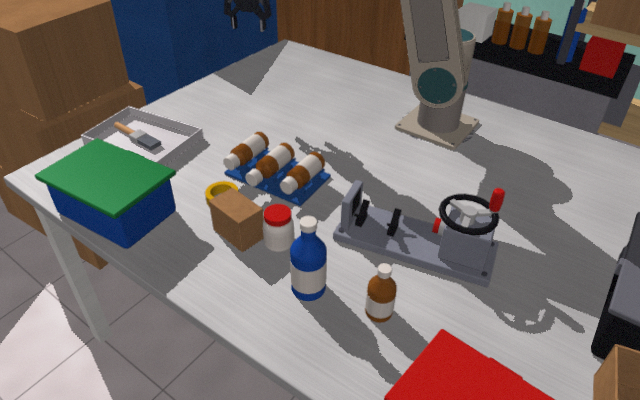

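The top view shows the rack at (403,238) with bottles at columns 373, 404 and 437. The middle one reaches furthest, so it is probably the open one. The press runs from the backstop at (312,225) to the wheel at (215,238), with red crank and ram spots at (196,250) and (238,237). The scene view agrees: press at (420,235), crank grip at (497,200).

```bash
python3 - <<'E'
from h import *
top=np.load('pics/top0.npy'); sc=np.load('pics/scene0.npy')
a=cv2.resize(top[190:280,180:320],None,fx=5.6,fy=5.6,interpolation=cv2.INTER_CUBIC)[:280*2]
b=cv2.resize(top[195:275,350:455],None,fx=5,fy=5,interpolation=cv2.INTER_CUBIC)
cv2.imwrite('pics/cropA.png',a[:,:,::-1]); cv2.imwrite('pics/cropB.png',b[:,:,::-1]); print(a.shape,b.shape)
def comps(im,mask,box,minA=12):
    m=np.zeros(mask.shape,np.uint8); x0,y0,x1,y1=box; m[y0:y1,x0:x1]=mask[y0:y1,x0:x1]
    n,l,s,c=cv2.connectedComponentsWithStats(m); return [(s[i],c[i].round(1),l==i) for i in range(1,n) if s[i][4]>=minA]
for nm,im,bx in(('top',top,(180,190,330,280)),('scene',sc,(330,170,520,290))):
    f=im.astype(int); red=((f[...,0]>120)&(f[...,1]<70)&(f[...,2]<70)).astype(np.uint8)
    for s,c,_ in comps(im,red,bx,5): print(nm,'red',s,c)
f=top.astype(int); blue=((f[...,2]>f[...,0]+50)&(f[...,2]>70)).astype(np.uint8)
for s,c,m in comps(top,blue,(345,195,460,280),100):
    pts=np.argwhere(m)[:,::-1].astype(np.float32); r=cv2.minAreaRect(pts); bp=cv2.boxPoints(r); print('rack',r,onz('top',bp,10).round(0))
white=(f.min(2)>150).astype(np.uint8)
for s,c,_ in comps(top,white,(355,195,455,275),10): print('white',s,c,onz('top',c,70).round(0))
dark=(f.max(2)<45).astype(np.uint8)
for s,c,_ in comps(top,dark,(185,200,325,275),10): print('dark',s,c,onz('top',c,138).round(0),onz('top',c,67).round(0))
E
```

```text
(504, 784, 3) (400, 525, 3)
top red [238 234   4   8  22] [239.5 237.9]
top red [192 246   8   7  48] [195.4 249. ]
scene red [490 188  15  15 112] [497.3 193.7]
scene red [433 218   8  12  61] [436.5 223.2]
rack ((403.14019775390625, 257.8022766113281), (15.172935485839844, 83.7215805053711), 85.10090637207031) [[ 475. -114.   10.]
 [ 492. -359.   10.]
 [ 448. -360.   10.]
 [ 431. -117.   10.]]
white [402 200   5   7  22] [404.3 203.2] [[ 610. -238.   70.]]
white [435 205   4   7  19] [436.9 207.9] [[ 595. -331.   70.]]
white [371 210   5   6  24] [372.7 212.7] [[ 584. -147.   70.]]
white [408 229   5  17  41] [410. 237.] [[ 513. -249.   70.]]
white [441 230   3   5  11] [442.4 231.8] [[ 526. -342.   70.]]
white [375 235   6  16  54] [377.8 242.4] [[ 499. -158.   70.]]
white [442 237   4   9  21] [443.2 240.7] [[ 501. -343.   70.]]
dark [296 213  10  23 121] [300.5 224.4] [[540.  55. 138.]] [[553.  58.  67.]]
dark [192 217  45  45 538] [216.1 240.1] [[500. 280. 138.]] [[511. 295.  67.]]
dark [270 219   8  22 115] [273.5 229.5] [[527. 127. 138.]] [[540. 133.  67.]]
```

View pics/cropA.png

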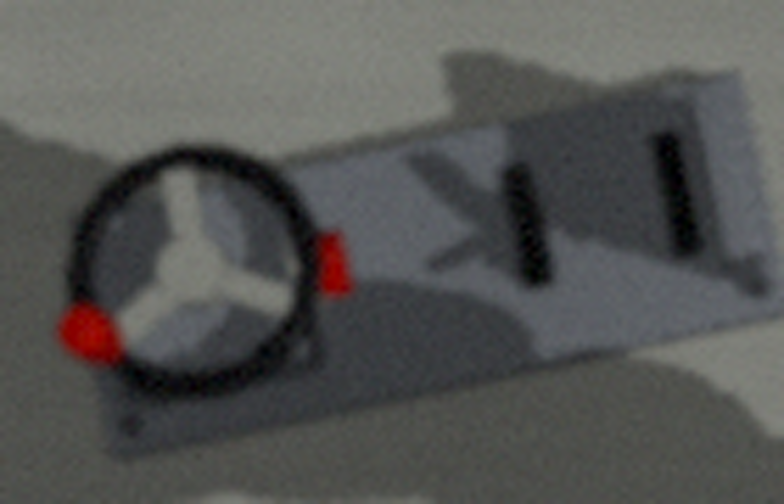

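View pics/cropB.png

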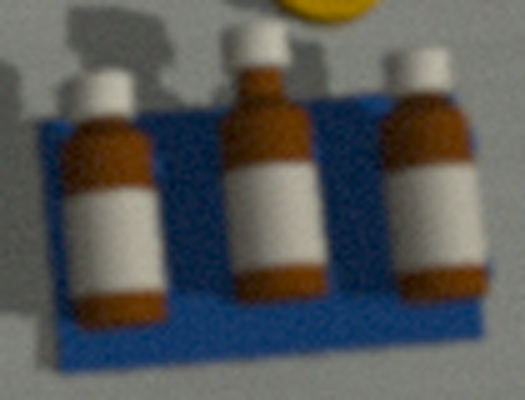

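The crops show the middle bottle with its neck visible under the cap, so that is the open one. The crank is at the lower left of the wheel (crop A 90,332; hub 193,270), and the saddles are at (527,225) and (678,195). I'll move above the rack and refine with the wrist camera.

```bash
python3 -m creep '[{"dr":[0,0,-0.275],"xyz":[0.75,0.86,0],"gripper":85},{"dr":[0,0,-0.275],"xyz":[0.75,0.86,0],"gripper":85},{"dr":[0,0,-0.275],"xyz":[0.75,0.86,0],"gripper":85},{"dr":[0,0,-0.275],"xyz":[0.75,0.86,0],"gripper":85},{"dr":[0,0,-0.275],"xyz":[0.75,0.86,0],"gripper":85},{"dr":[0,0,-0.275],"xyz":[0.75,0.86,0],"gripper":85},{"dr":[0,0,-0.275],"xyz":[0.75,0.86,0],"gripper":85},{"dr":[0,0,-0.275],"xyz":[0.75,0.86,0],"gripper":85},{"dr":[0,0,-0.275],"xyz":[0.75,0.86,0],"gripper":85},{"dr":[0,0,-0.275],"xyz":[0.75,0.86,0],"gripper":85}]'
python3 - <<'E'
from h import *
im,m=snap('wrist','w1'); s=manip.observe(); print(s['tool_pos'],s['tcp_rot'],s['joints']); print(m, ray('wrist',[320,200],m))
E
```

```text
t: 1.35
tool_pos: [519.4, -240.0, 238.8]
tcp_rot: [0.999, 0.034, -0.0, -0.0]
contact_force: [-0.7, -0.8, -0.3]
finger_gap: 84.9
grip_force: 0.0
[ 522.4572146  -236.25776695  238.85832216] [ 0.99934167  0.03620811  0.0013399  -0.0018474 ] [-0.53967902  0.1851979  -0.14288388  1.24247911  0.00455824  2.52948193]
{'K': array([[292.97760337,   0.        , 318.11282677],
       [  0.        , 292.97760337, 198.4647512 ],
       [  0.        ,   0.        ,   1.        ]]), 'k1': -0.004508718173413244, 'rvec': array([-2.13477363,  1.99238911,  0.28679276]), 'tvec': array([-275.69629719,  445.12217854,  518.60471734])} (array([ 590.61679164, -235.93514738,  372.28949303]), array([[-0.28514501, -0.02531478, -0.95818601]]))
```

View pics/w1.png

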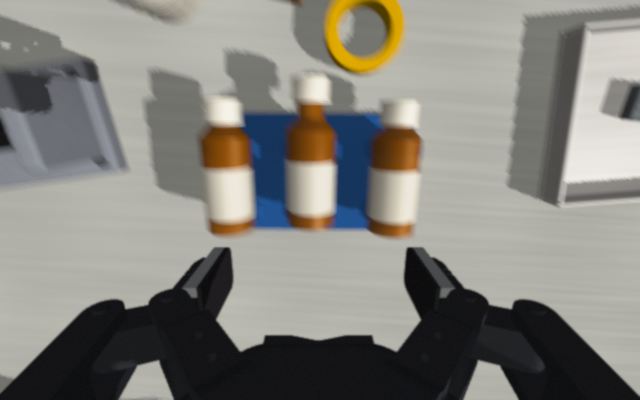

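The wrist view shows the three bottles, with the middle one's neck exposed (cap at 311,88, base at 311,225). I'll measure from it numerically.

```bash
cat > meas.py <<'E'
from h import *
im,m=snap('wrist','w2'); s=manip.observe(); print(np.round(s['tool_pos'],1),np.round(s['tcp_rot'],4))
f=cv2.GaussianBlur(im,(3,3),0).astype(int)
blue=((f[...,2]>f[...,0]+40)&(f[...,2]>60)).astype(np.uint8)
n,l,st,c=cv2.connectedComponentsWithStats(blue)
amber=((f[...,0]>f[...,2]+50)&(f[...,1]<f[...,0]*0.65)&(f[...,0]>60)).astype(np.uint8)
ys,xs=np.nonzero(blue[:300]); print('blue bbox',xs.min(),xs.max(),ys.min(),ys.max())
amber[250:]=0
n,l,st,c=cv2.connectedComponentsWithStats(amber)
for i in range(1,n):
    if st[i][4]>60: print('amber',st[i],c[i].round(1))
# group by column
for lo,hi in((190,262),(275,345),(355,430)):
    a=amber.copy(); a[:,:lo]=0;a[:,hi:]=0; a[:80]=0
    rows=[]
    for y in range(80,250):
        x=np.nonzero(a[y])[0]
        if len(x)>25: rows.append((x.min()+x.max())/2); 
        if len(x)>25: last=(y,x.min(),x.max())
    ry=[y for y in range(80,250) if len(np.nonzero(a[y])[0])>25]
    p=np.c_[rows,ry]; P=onz('wrist',p,55,m); k=np.polyfit(P[:,0],P[:,1],1)
    base=onz('wrist',[np.median(rows[-4:]),ry[-1]+.5],80,m)[0]
    col=int(np.median(rows[:8])); cap=f[60:140,col-3:col+4].min(2).mean(1); w=np.nonzero(cap>130)[0]+60
    ct=onz('wrist',[col,w[0]-.5],74,m)[0]
    print('slope',k[0].round(3),'y@520',np.polyval(k,520).round(1),'base x',base.round(1),'captop',ct.round(1),'cap rows',w[0],w[-1],'len',np.linalg.norm((ct-base)[:2]).round(1))
E
python3 meas.py
```

```text
[ 520.7 -238.3  238.7] [ 9.993e-01  3.720e-02  1.000e-04 -8.000e-04]
blue bbox 248 390 120 234
amber [136   0  23   4  66] [146.9   1.1]
amber [ 296  111   46   59 2174] [318.2 143.5]
amber [ 209  133   49   44 1873] [232.7 154.9]
amber [ 380  135   47   44 1703] [404.1 156.8]
amber [297 221  26  15 269] [309.8 228.4]
amber [328 220  11  14 112] [333.2 226.9]
amber [217 224  43  17 452] [238.5 233.6]
amber [377 228  41  15 417] [397.5 235.6]
slope 0.044 y@520 -143.0 base x [ 455.9 -151.3   80. ] captop [ 635.9 -147.4   74. ] cap rows 60 131 len 180.1
slope 0.069 y@520 -236.4 base x [ 470.7 -240.    80. ] captop [ 639.1 -227.7   74. ] cap rows 63 109 len 168.9
slope 0.083 y@520 -330.2 base x [ 467.9 -328.7   80. ] captop [ 646.6 -307.7   74. ] cap rows 61 132 len 179.9
```

```bash
python3 -m creep '[{"dr":[0,0,-0.05],"xyz":[0.05,0.05,-0.8],"gripper":85},{"dr":[0,0,0],"xyz":[0,0,-0.9],"gripper":85},{"dr":[0,0,0],"xyz":[0,0,-0.9],"gripper":85},{"dr":[0,0,0],"xyz":[0,0,-0.8],"gripper":85},{"dr":[0,0,0],"xyz":[0,0,-0.7],"gripper":85},{"dr":[0,0,0],"xyz":[0,0,-0.5],"gripper":85},{"dr":[0,0,0],"xyz":[0,0,-0.25],"gripper":85},{"dr":[0,0,0],"xyz":[0,0,0],"gripper":85}]'
```

```text
t: 2.45
tool_pos: [520.0, -239.4, 44.7]
tcp_rot: [0.999, 0.032, -0.001, -0.0]
contact_force: [-0.5, -0.5, 0.0]
finger_gap: 85.0
grip_force: 0.0
```

```bash
python3 -m creep '[{"dr":[0,0,0],"xyz":[0.03,0.05,0],"gripper":70},{"dr":[0,0,0],"xyz":[0,0,0],"gripper":58},{"dr":[0,0,0],"xyz":[0,0,0],"gripper":48},{"dr":[0,0,0],"xyz":[0,0,0],"gripper":48},{"dr":[0,0,0],"xyz":[0,0,0],"gripper":48},{"dr":[0,0,0],"xyz":[0,0,0],"gripper":48},{"dr":[0,0,0],"xyz":[0,0,0],"gripper":48}]'
```

```text
t: 3.32
tool_pos: [522.8, -234.3, 47.0]
tcp_rot: [0.999, 0.033, 0.001, -0.003]
contact_force: [-1.0, 9.0, 9.6]
finger_gap: 50.1
grip_force: 60.9
```

```bash
python3 -m creep '[{"dr":[0,0,0],"xyz":[0,0,0.25],"gripper":48},{"dr":[0,0,0],"xyz":[0,0,0.6],"gripper":48},{"dr":[0,0,0],"xyz":[0,0,0.9],"gripper":48},{"dr":[0,0,0],"xyz":[0,0,1],"gripper":48},{"dr":[0,0,0],"xyz":[0,0,1],"gripper":48},{"dr":[0,0,0.4],"xyz":[0,0,1],"gripper":48},{"dr":[0,0,1],"xyz":[0,0.3,0],"gripper":48},{"dr":[0,0,1],"xyz":[0,0.5,0],"gripper":48},{"dr":[0,0,1],"xyz":[0,0.5,0],"gripper":48},{"dr":[0,0,1],"xyz":[0,0.6,0],"gripper":48}]' && python3 -m creep '[{"dr":[0,0,1],"xyz":[0.05,0.6,0],"gripper":48},{"dr":[0,0,1],"xyz":[0.05,0.6,0],"gripper":48},{"dr":[0,0,1],"xyz":[0.05,0.6,0],"gripper":48},{"dr":[0,0,1],"xyz":[0.05,0.6,0],"gripper":48},{"dr":[0,0,1],"xyz":[0.05,0.6,0],"gripper":48},{"dr":[0,0,1],"xyz":[0.05,0.6,0],"gripper":48},{"dr":[0,0,1],"xyz":[0.05,0.6,0],"gripper":48},{"dr":[0,0,1],"xyz":[0.05,0.6,0],"gripper":48},{"dr":[0,0,1],"xyz":[0.05,0.6,0],"gripper":48},{"dr":[0,0,1],"xyz":[0.05,0.5,0],"gripper":48}]'  && python3 -m creep '[{"dr":[0,0,0.8],"xyz":[0,0.15,0],"gripper":48},{"dr":[0,0,0.2],"xyz":[0,0,0],"gripper":48},{"dr":[0,0,0],"xyz":[0,0,0],"gripper":48}]'
python3 - <<'E'
from h import *
im,m=snap('wrist','w3'); s=manip.observe(); print(s['tool_pos'],s['tcp_rot'],s['grip_force'],s['finger_gap']);print(m)
snap('top','top3')
E
```

```text
t: 4.58
tool_pos: [521.6, -161.3, 235.2]
tcp_rot: [0.965, 0.261, -0.0, 0.0]
contact_force: [-1.1, -1.1, -3.0]
finger_gap: 50.4
grip_force: 63.1
t: 5.82
tool_pos: [541.8, 75.1, 235.2]
tcp_rot: [0.705, 0.709, -0.0, 0.0]
contact_force: [0.6, -0.5, -3.5]
finger_gap: 50.2
grip_force: 63.1
t: 6.2
tool_pos: [541.9, 80.1, 235.2]
tcp_rot: [0.669, 0.743, -0.0, 0.0]
contact_force: [-0.3, 0.8, -3.3]
finger_gap: 50.2
grip_force: 63.1
[541.97499452  80.06038839 235.28029933] [ 6.69019882e-01  7.43244468e-01 -2.02870572e-04  1.30630901e-04] 63.12532961368561 50.37111644269802
{'K': array([[292.97760337,   0.        , 318.11282677],
       [  0.        , 292.97760337, 198.4647512 ],
       [  0.        ,   0.        ,   1.        ]]), 'k1': -0.004508718173413244, 'rvec': array([-2.85317148, -0.15019371, -0.02165626]), 'tvec': array([-547.23022742,  -13.91829466,  380.07695905])}
```

View pics/w3.png

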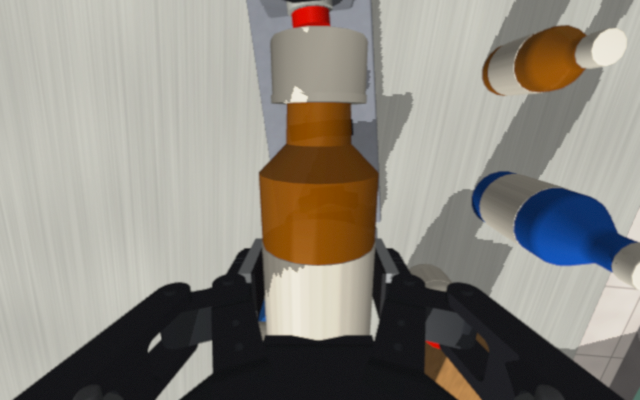

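The bottle is held square, with its cap at (318,65). The red ram is at (311,15), and the press base edges run along columns ~250–270 and ~372–380. Next I'll compute the press pose.

```bash
python3 - <<'E'
from h import *
im=np.load('pics/w3.npy'); f=im.astype(int)
m=manip.camera_model('wrist')
g=(f[...,2]-f[...,0]>8).astype(np.uint8)
L=[];R=[]
for y in range(10,150,4):
    x=np.nonzero(g[y,230:400])[0]+230
    if len(x)>8:
        if x.min()<275: L.append((x.min(),y))
        if y<85 and x.max()>365: R.append((x.max()+1,y))
print(L[:3],L[-1],R[:2],R[-1])
fits=[]
for nm,E in(('L',L),('R',R)):
    P=onz('wrist',E,22,m); k=np.polyfit(P[:,1],P[:,0],1); fits.append(k); print(nm,'dx/dy',k.round(3),'x at y=180',np.polyval(k,180).round(1),'y rng',P[:,1].min().round(),P[:,1].max().round())
red=((f[...,0]>150)&(f[...,1]<60)&(f[...,2]<60)); red[40:]=0
y,x=np.nonzero(red); print('red',x.min(),x.max(),y.min(),y.max()); 
for yy in(8,14,20): 
    xs=np.nonzero(red[yy])[0]; 
    if len(xs): print(yy,xs.min(),xs.max(),onz('wrist',[[xs.min(),yy],[xs.max()+1,yy]],75,m).round(1).tolist())
t=np.load('pics/top0.npy').astype(int)
# saddles from scene + red triangulation
def tri(a,b):
    (c1,d1),(c2,d2)=ray('top',a),ray('scene',b); d1=d1[0];d2=d2[0]
    s=np.linalg.lstsq(np.c_[d1,-d2],c2-c1,rcond=None)[0]; p,q=c1+s[0]*d1,c2+s[1]*d2; return ((p+q)/2).round(1),np.linalg.norm(p-q).round(1)
print('crank tri',tri([195.4,249],[497.3,193.7]),'ram tri',tri([239.5,237.9],[436.5,223.2]))
d=(t.max(2)<50).astype(np.uint8); d[:, :185]=0; d[:,245:]=0; d[:205]=0; d[270:]=0
c,_=cv2.findContours(d,cv2.RETR_EXTERNAL,cv2.CHAIN_APPROX_NONE); c=max(c,key=cv2.contourArea)
e=cv2.fitEllipse(cv2.convexHull(c)); print('wheel',e,onz('top',e[0],132))
gs=((t[...,2]-t[...,0]>10)&(t[...,2]<160)).astype(np.uint8); gs[:195]=0; gs[280:]=0; gs[:,:180]=0; gs[:,330:]=0
c,_=cv2.findContours(cv2.morphologyEx(gs,cv2.MORPH_CLOSE,np.ones((9,9))),cv2.RETR_EXTERNAL,cv2.CHAIN_APPROX_NONE); c=max(c,key=cv2.contourArea)
r=cv2.minAreaRect(c); print('base',r,onz('top',cv2.boxPoints(r),22).round(0).tolist())
E
```

```text
[(np.int64(249), 10), (np.int64(250), 14), (np.int64(250), 18)] (np.int64(269), 146) [(np.int64(370), 10), (np.int64(371), 14)] (np.int64(374), 82)
L dx/dy [-2.09000e-01  5.03417e+02] x at y=180 465.8 y rng 107.0 245.0
R dx/dy [-2.10000e-01  6.32397e+02] x at y=180 594.5 y rng 189.0 258.0
red 292 328 6 26
8 300 322 [[509.4, 236.7, 75.0], [529.5, 238.8, 75.0]]
14 292 323 [[502.8, 231.3, 75.0], [530.9, 234.3, 75.0]]
20 293 323 [[504.0, 226.7, 75.0], [531.4, 229.6, 75.0]]
crank tri (array([470.8, 326.4, 179.5]), np.float64(2.2)) ram tri (array([515. , 227.9,  77.3]), np.float64(1.3))
wheel ((214.5600128173828, 242.5726776123047), (47.684364318847656, 53.760250091552734), 2.9850993156433105) [[494.58284133 285.60406489 132.        ]]
base ((274.9666442871094, 232.66213989257812), (40.15602111816406, 82.52033233642578), 81.08507537841797) [[579.0, 262.0, 22.0], [615.0, 24.0, 22.0], [498.0, 7.0, 22.0], [463.0, 241.0, 22.0]]
```

```bash
python3 - <<'E'
from h import *
im=np.load('pics/w3.npy').astype(int); m=manip.camera_model('wrist')
print(im[22:36,318].tolist())
s=manip.observe(); print(np.round(s['tool_pos'],1))
for z in(262,265): 
    for r in(26,28,30):
        P=onz('wrist',[318,r],z,m)[0]; print(z,r,P.round(1),np.dot(P[:2]-np.array(s['tool_pos'])[:2],[-.1045,.9945]).round(1))
E
```

```text
[[174, 11, 1], [169, 13, 2], [168, 18, 8], [164, 62, 55], [157, 120, 110], [157, 148, 136], [159, 155, 142], [161, 156, 143], [161, 156, 144], [161, 157, 145], [161, 156, 144], [161, 157, 144], [161, 156, 144], [161, 157, 145]]
[542.   80.  235.3]
262 26 [531.6 177.2 262. ] 97.7
262 28 [531.7 176.6 262. ] 97.1
262 30 [531.7 176.  262. ] 96.5
265 26 [531.7 176.4 265. ] 96.9
265 28 [531.7 175.9 265. ] 96.4
265 30 [531.8 175.3 265. ] 95.8
```

```bash
python3 -m creep '[{"dr":[0,0,0.5],"xyz":[0.07,0.25,-0.8],"gripper":48},{"dr":[0,0,0.47],"xyz":[0.07,0.22,-0.9],"gripper":48},{"dr":[0,0,0],"xyz":[0,0,-0.8],"gripper":48},{"dr":[0,0,0],"xyz":[0,0,-0.4],"gripper":48},{"dr":[0,0,0],"xyz":[0,0,0],"gripper":48},{"dr":[0,0,0],"xyz":[0,0,0],"gripper":48}]'
python3 - <<'E'
from h import *
snap('top','top4');snap('scene','sc4');im,m=snap('wrist','w4')
a=cv2.resize(np.load('pics/top4.npy')[190:270,180:330],None,fx=5,fy=5,interpolation=cv2.INTER_CUBIC)
cv2.imwrite('pics/t4c.png',a[:,:,::-1])
s=manip.observe();print(s['tool_pos'],s['tcp_rot'])
E
```

```text
t: 7.05
tool_pos: [549.0, 99.3, 120.8]
tcp_rot: [0.63, 0.777, 0.001, 0.001]
contact_force: [-0.1, 0.3, -2.8]
finger_gap: 50.5
grip_force: 63.2
[548.97928467  99.35560988 120.90117059] [0.62994083 0.7766417  0.00099933 0.00110667]
```

View pics/w4.png

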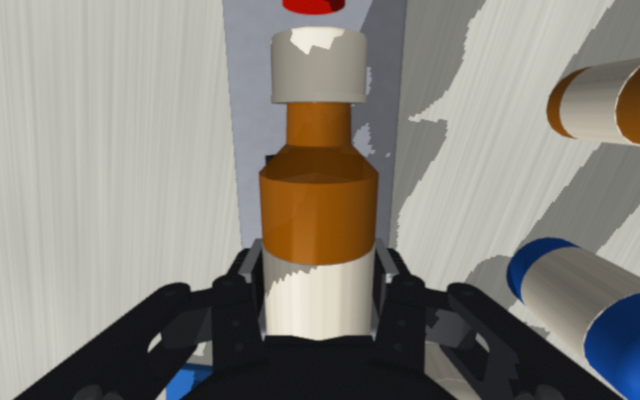

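The bottle is 45 mm above its seat and in line. The ram's front edge is at (313,12), the cap tip at (318,28), and the base edges run along columns ~225–240 and ~405–395. I'll check the axial gap and lateral fit.

```bash
python3 - <<'E'
from h import *
f=np.load('pics/w4.npy').astype(int); m=manip.camera_model('wrist'); s=manip.observe(); T=np.array(s['tool_pos'])
th=2*np.arctan2(s['tcp_rot'][1],s['tcp_rot'][0]); print('toolyaw',np.degrees(th))
g=(f[...,2]-f[...,0]>8); L=[];R=[]
for y in range(4,150,4):
    x=np.nonzero(g[y,200:420])[0]+200
    L.append((x.min(),y)); 
    if y<120:R.append((x.max()+1,y))
k=[]
for E in(L,R):
    P=onz('wrist',E,22,m); c=np.polyfit(P[:,1],P[:,0],1)
    r=np.abs(P[:,0]-np.polyval(c,P[:,1])); P=P[r<1.5]; c=np.polyfit(P[:,1],P[:,0],1); k.append(c); print(c.round(3),len(P))
c=(k[0]+k[1])/2; a=np.arctan(-c[0]); d=np.array([-np.sin(a),np.cos(a)]); print('press yaw',np.degrees(a),'width',(k[1][1]-k[0][1])*np.cos(a),'x@100',np.polyval(c,100).round(1),'x@230',np.polyval(c,230).round(1))
print('TCP lateral off',(T[0]-np.polyval(c,T[1]))*np.cos(a))
red=(f[...,0]>130)&(f[...,1]<60); y,x=np.nonzero(red[:30]); print('red rows',y.min(),y.max(),x.min(),x.max())
n=onz('wrist',[313,y.max()+.5],92,m)[0]; cap=onz('wrist',[318,27.5],T[2]+10.5+19,m)[0]
print('nose',n.round(1),'cap',cap.round(1),'from TCP',((n-T)[:2]@d).round(1),((cap-T)[:2]@d).round(1))
# saddle from top0
for uv,nm in(([273.5,229.5],'s-46'),([300.5,224.4],'s-124')):
    P=onz('top',uv,55)[0]; print(nm,P.round(1),((P-T)[:2]@d).round(1))
E
```

```text
toolyaw 101.90838249331247
[-2.10000e-01  5.03014e+02] 37
[  1.204 280.675] 1
press yaw -26.431402029379242 width -199.09713198825906 x@100 441.6 x@230 506.2
TCP lateral off 96.48312300806292
red rows 0 13 283 334
nose [522.3 213.5  92. ] cap [528.7 193.8 150.4] from TCP 90.4 75.6
s-46 [541.8 134.6  55. ] 28.4
s-124 [555.6  58.   55. ] -34.1<stdin>:12: RankWarning: Polyfit may be poorly conditioned
```

View pics/t4c.png

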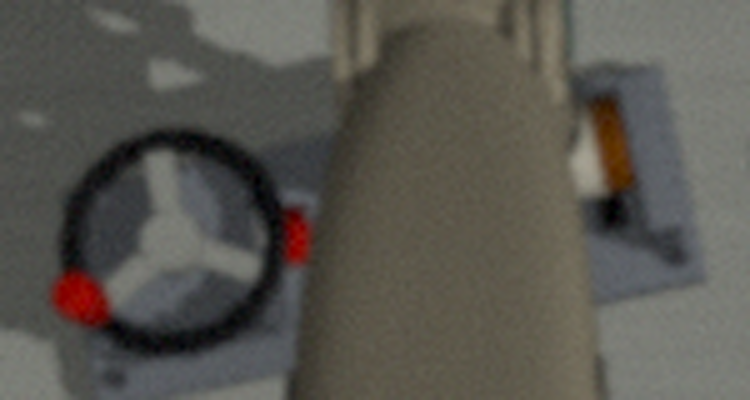

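```bash
python3 - <<'E'
from h import *
t=np.load('pics/top4.npy').astype(int); T=np.array([549.0,99.4]); d=np.array([-.2055,.9787])
am=((t[...,0]>t[...,2]+50)&(t[...,1]<t[...,0]*.7)&(t[...,0]>70)); am[:,:285]=0; am[:200]=0; am[240:]=0; am[:,330:]=0
for r in range(208,230,2):
    x=np.nonzero(am[r])[0]
    if len(x): 
        P=onz('top',[x.max()+1,r],131)[0]; print(r,x.min(),x.max(),P.round(1),((P[:2]-T)@d).round(1))
print(onz('wrist',[[318,27.5]],150.4).round(1))
E
```

```text
214 300 303 [570.2  45.4 131. ] -57.2
216 300 303 [564.7  45.4 131. ] -56.1
218 300 304 [559.1  42.7 131. ] -57.6
220 300 304 [553.6  42.8 131. ] -56.4
222 301 305 [548.1  40.1 131. ] -57.9
224 301 305 [542.7  40.1 131. ] -56.7
226 302 305 [537.2  40.2 131. ] -55.6
[[528.7 193.8 150.4]]
```

```bash
python3 -m creep '[{"dr":[0,0,0],"xyz":[-0.03,0.15,-0.3],"gripper":48},{"dr":[0,0,0],"xyz":[0,0,-0.4],"gripper":48},{"dr":[0,0,0],"xyz":[0,0,-0.35],"gripper":48},{"dr":[0,0,0],"xyz":[0,0,-0.15],"gripper":48},{"dr":[0,0,0],"xyz":[0,0,-0.07],"gripper":48},{"dr":[0,0,0],"xyz":[0,0,0],"gripper":48}]'
```

```text
t: 7.95
tool_pos: [546.4, 105.3, 68.5]
tcp_rot: [0.63, 0.777, -0.0, -0.0]
contact_force: [-0.9, 0.9, -2.7]
finger_gap: 50.1
grip_force: 63.3
```

```bash
python3 -m creep '[{"dr":[0,0,0],"xyz":[0,0,-0.05],"gripper":48},{"dr":[0,0,0],"xyz":[0,0,0],"gripper":48}]'; python3 -m creep '[{"dr":[0,0,0],"xyz":[0,0,-0.04],"gripper":48},{"dr":[0,0,0],"xyz":[0,0,0],"gripper":48}]'
```

```text
t: 8.2
tool_pos: [546.5, 105.3, 68.3]
tcp_rot: [0.63, 0.777, 0.0, 0.0]
contact_force: [-5.5, -0.6, 6.3]
finger_gap: 50.4
grip_force: 64.1
t: 8.45
tool_pos: [546.6, 105.3, 68.1]
tcp_rot: [0.63, 0.777, 0.0, 0.0]
contact_force: [-7.8, -1.5, 15.9]
finger_gap: 50.3
grip_force: 65.0
```

```bash
python3 -m creep '[{"dr":[0,0,0],"xyz":[-0.03,0,0.02],"gripper":48},{"dr":[0,0,0],"xyz":[0,0,0],"gripper":48}]'; python3 -m creep '[{"dr":[0,0,0],"xyz":[0,0,0],"gripper":53},{"dr":[0,0,0],"xyz":[0,0,0],"gripper":60},{"dr":[0,0,0],"xyz":[0,0,0],"gripper":85},{"dr":[0,0,0],"xyz":[0,0,0],"gripper":85},{"dr":[0,0,0],"xyz":[0,0,0],"gripper":85},{"dr":[0,0,0],"xyz":[0,0,0.4],"gripper":85},{"dr":[0,0,0],"xyz":[0,0,0.9],"gripper":85},{"dr":[0,0,0],"xyz":[0,0,1],"gripper":85},{"dr":[0,0,0],"xyz":[0,0,1],"gripper":85},{"dr":[0,0,0],"xyz":[0,0,0.9],"gripper":85}]'
python3 - <<'E'
from h import *
snap('top','top5');snap('wrist','w5')
print(manip.observe()['joints'])
E
```

```text
t: 8.7
tool_pos: [546.5, 105.3, 68.2]
tcp_rot: [0.63, 0.777, 0.001, 0.001]
contact_force: [-3.8, -0.9, 8.8]
finger_gap: 50.5
grip_force: 64.4
t: 9.95
tool_pos: [545.7, 105.4, 236.7]
tcp_rot: [0.63, 0.777, 0.001, 0.001]
contact_force: [1.3, 0.5, -0.3]
finger_gap: 85.1
grip_force: 0.0
[ 7.45536029e-02  1.51696221e-01 -1.80168270e-01  1.22805336e+00
  4.20095446e-05  1.43725601e+00]
```

View pics/w5.png

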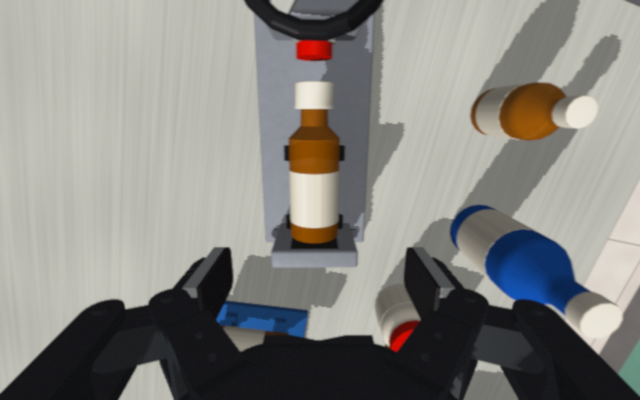

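The bottle is seated in both saddles (bottle at 314,165, base near the backstop at row 245), the cap faces the ram (314,48), and nothing else has moved. Next is the crank.

```bash
python3 -m creep '[{"dr":[0,0,0],"xyz":[-0.31,0.92,0.1],"gripper":85},{"dr":[0,0,0],"xyz":[-0.31,0.92,0],"gripper":85},{"dr":[0,0,0],"xyz":[-0.31,0.92,0],"gripper":85},{"dr":[0,0,0],"xyz":[-0.31,0.92,0],"gripper":85},{"dr":[0,0,0],"xyz":[-0.31,0.92,0],"gripper":85},{"dr":[0,0,0],"xyz":[-0.31,0.92,0],"gripper":85},{"dr":[0,0,0],"xyz":[0,0,0],"gripper":85},{"dr":[0,0,0],"xyz":[0,0,0],"gripper":85}]'
python3 - <<'E'
from h import *
im,m=snap('wrist','w6'); s=manip.observe(); print(np.round(s['tool_pos'],1))
f=im.astype(int); red=((f[...,0]>110)&(f[...,1]<70)&(f[...,2]<70)).astype(np.uint8)
n,l,st,c=cv2.connectedComponentsWithStats(red)
for i in range(1,n):
    if st[i][4]>50: print(st[i],c[i].round(1),onz('wrist',c[i],185,m).round(1))
dk=(f.max(2)<50).astype(np.uint8); 
E
```

```text
t: 11.05
tool_pos: [470.7, 325.8, 237.7]
tcp_rot: [0.63, 0.777, -0.0, 0.0]
contact_force: [-0.1, -0.1, -0.4]
finger_gap: 85.0
grip_force: 0.0
[470.9 325.5 237.7]
[303 204  34  31 820] [319.7 219.3] [[471.2 327.4 185. ]]
[628 210  12  13  68] [635.8 217.5] [[680.8 373.  185. ]]
[336 275  21  12 149] [346.5 281.5] [[500.1 284.7 185. ]]
```

View pics/w6.png

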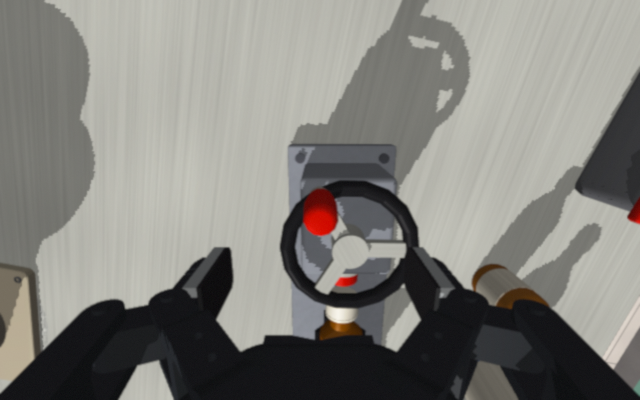

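The wrist view shows the crank top at (320,219), centred between the fingers. The wheel ring is centred near (349,244). I'll descend, grip, and work out the circle.

```bash
python3 - <<'E'
from h import *
# wheel centre and crank angle, then circle rows
im=np.load('pics/w6.npy').astype(int); m=manip.camera_model('wrist')
d=(im.max(2)<45).astype(np.uint8); d[:170]=0; d[312:]=0; d[:,:270]=0; d[:,408:]=0
p=np.argwhere(d)[:,::-1]; P=onz('wrist',p,134,m)[:,:2]; r=np.linalg.norm(P-[508,287],axis=1); Q=P[(r>48)&(r<68)]
A=np.c_[2*Q,np.ones(len(Q))]; x=np.linalg.lstsq(A,(Q**2).sum(1),rcond=None)[0]; print('hub fit',x[:2].round(1),'r',np.sqrt(x[2]+x[:2]@x[:2]).round(1),len(Q), onz('wrist',[349,244],138,m).round(1))
H=x[:2]; v=np.array([471.2,327.0])-H; print('crank r',np.linalg.norm(v).round(1),'ang',np.degrees(np.arctan2(v[1],v[0])).round(1),'q',np.radians(191.86-np.degrees(np.arctan2(v[1],v[0]))).round(3))
E
python3 -m creep '[{"dr":[0,0,0],"xyz":[0,0.03,-0.5],"gripper":85},{"dr":[0,0,0],"xyz":[0,0,-0.8],"gripper":85},{"dr":[0,0,0],"xyz":[0,0,-0.5],"gripper":85},{"dr":[0,0,0],"xyz":[0,0,-0.15],"gripper":60},{"dr":[0,0,0],"xyz":[0,0,0],"gripper":40},{"dr":[0,0,0],"xyz":[0,0,0],"gripper":20},{"dr":[0,0,0],"xyz":[0,0,0],"gripper":20},{"dr":[0,0,0],"xyz":[0,0,0],"gripper":20},{"dr":[0,0,0],"xyz":[0,0,0],"gripper":20},{"dr":[0,0,0],"xyz":[0,0,0],"gripper":20}]'
```

```text
hub fit [506.9 287.8] r 55.2 3702 [[505. 293. 138.]]
crank r 53.1 ang 132.3 q 1.039
t: 12.35
tool_pos: [471.9, 327.7, 161.2]
tcp_rot: [0.63, 0.777, 0.001, 0.001]
contact_force: [-0.4, -1.5, 5.9]
finger_gap: 23.3
grip_force: 59.6
```

```bash
python3 - <<'E'
import numpy as np
a=np.radians(132.5-np.r_[0:541:30,550,558]); p=54/40*np.c_[np.cos(a),np.sin(a)]
q=np.round(p-p[0],2); print(np.round(np.diff(q,axis=0),2).tolist())
E
```

```text
[[0.62, 0.32], [0.7, -0.03], [0.59, -0.37], [0.32, -0.62], [-0.03, -0.7], [-0.38, -0.59], [-0.62, -0.32], [-0.69, 0.03], [-0.59, 0.37], [-0.33, 0.62], [0.03, 0.7], [0.38, 0.59], [0.62, 0.32], [0.7, -0.03], [0.59, -0.37], [0.32, -0.62], [-0.03, -0.7], [-0.38, -0.59], [-0.18, -0.14], [-0.17, -0.09]]
```

```bash
python3 -m creep '[{"dr":[0,0,0],"xyz":[0.62,0.32,0],"gripper":20},{"dr":[0,0,0],"xyz":[0.7,-0.03,0],"gripper":20},{"dr":[0,0,0],"xyz":[0,0,0],"gripper":20}]' && python3 -m creep '[{"dr":[0,0,0],"xyz":[0.59,-0.37,0],"gripper":20},{"dr":[0,0,0],"xyz":[0.32,-0.62,0],"gripper":20},{"dr":[0,0,0],"xyz":[-0.03,-0.7,0],"gripper":20},{"dr":[0,0,0],"xyz":[0,0,0],"gripper":20}]'
```

```text
t: 12.72
tool_pos: [526.1, 337.6, 161.2]
tcp_rot: [0.631, 0.776, -0.0, 0.002]
contact_force: [0.1, -5.2, 7.2]
finger_gap: 23.4
grip_force: 60.0
t: 13.22
tool_pos: [558.7, 270.2, 161.2]
tcp_rot: [0.63, 0.776, 0.0, -0.0]
contact_force: [-3.1, -0.2, 7.2]
finger_gap: 23.5
grip_force: 60.0
```

```bash
python3 -m creep '[{"dr":[0,0,0],"xyz":[-0.38,-0.59,0],"gripper":20},{"dr":[0,0,0],"xyz":[-0.62,-0.32,0],"gripper":20},{"dr":[0,0,0],"xyz":[-0.69,0.03,0],"gripper":20},{"dr":[0,0,0],"xyz":[-0.59,0.37,0],"gripper":20},{"dr":[0,0,0],"xyz":[-0.33,0.62,0],"gripper":20},{"dr":[0,0,0],"xyz":[0.03,0.7,0],"gripper":20},{"dr":[0,0,0],"xyz":[0,0,0],"gripper":20}]' && python3 -m creep '[{"dr":[0,0,0],"xyz":[0.38,0.59,0],"gripper":20},{"dr":[0,0,0],"xyz":[0.62,0.32,0],"gripper":20},{"dr":[0,0,0],"xyz":[0.7,-0.03,0],"gripper":20},{"dr":[0,0,0],"xyz":[0.59,-0.37,0],"gripper":20},{"dr":[0,0,0],"xyz":[0,0,0],"gripper":20}]'
```

```text
t: 14.1
tool_pos: [456.8, 306.1, 161.2]
tcp_rot: [0.629, 0.777, 0.002, 0.0]
contact_force: [-0.1, 1.2, 7.4]
finger_gap: 23.4
grip_force: 61.7
t: 14.72
tool_pos: [548.6, 321.8, 161.2]
tcp_rot: [0.631, 0.776, -0.001, 0.001]
contact_force: [-1.1, -3.6, 8.0]
finger_gap: 23.3
grip_force: 61.9
```

```bash
python3 -m creep '[{"dr":[0,0,0],"xyz":[0.32,-0.62,0],"gripper":20},{"dr":[0,0,0],"xyz":[-0.03,-0.7,0],"gripper":20},{"dr":[0,0,0],"xyz":[-0.18,-0.32,0],"gripper":20},{"dr":[0,0,0],"xyz":[-0.2,-0.27,0],"gripper":20},{"dr":[0,0,0],"xyz":[0,0,0],"gripper":20}]' && python3 -m creep '[{"dr":[0,0,0],"xyz":[-0.18,-0.14,0],"gripper":20},{"dr":[0,0,0],"xyz":[0,0,0],"gripper":20}]'  && python3 -m creep '[{"dr":[0,0,0],"xyz":[-0.17,-0.09,0],"gripper":20},{"dr":[0,0,0],"xyz":[0,0,0],"gripper":20}]'
```

```text
t: 15.35
tool_pos: [543.5, 246.8, 161.2]
tcp_rot: [0.63, 0.776, 0.0, 0.0]
contact_force: [-1.2, -1.1, 8.2]
finger_gap: 23.6
grip_force: 61.8
t: 15.6
tool_pos: [536.8, 241.7, 161.2]
tcp_rot: [0.63, 0.777, 0.001, 0.001]
contact_force: [-0.4, 0.1, 8.4]
finger_gap: 23.6
grip_force: 61.7
t: 15.85
tool_pos: [531.3, 238.5, 161.3]
tcp_rot: [0.63, 0.777, 0.002, 0.001]
contact_force: [3.2, -0.2, 6.0]
finger_gap: 23.8
grip_force: 61.5
```

```bash
python3 -m creep '[{"dr":[0,0,0],"xyz":[-0.09,-0.04,0],"gripper":20},{"dr":[0,0,0],"xyz":[0,0,0],"gripper":20}]' && python3 -m creep '[{"dr":[0,0,0],"xyz":[-0.09,-0.04,0],"gripper":20},{"dr":[0,0,0],"xyz":[0,0,0],"gripper":20}]'
```

```text
t: 16.1
tool_pos: [529.6, 237.7, 161.3]
tcp_rot: [0.63, 0.777, 0.004, 0.002]
contact_force: [7.0, 3.4, 1.6]
finger_gap: 23.3
grip_force: 61.4
t: 16.35
tool_pos: [529.4, 237.6, 161.4]
tcp_rot: [0.63, 0.777, 0.007, 0.004]
contact_force: [14.6, 6.1, -5.0]
finger_gap: 23.5
grip_force: 61.1
```

The stop is reached: the force rises with no motion, at the predicted angle. Winding back about 258°.

```bash
python3 -m creep '[{"dr":[0,0,0],"xyz":[0.18,0.08,0],"gripper":20},{"dr":[0,0,0],"xyz":[0.17,0.09,0],"gripper":20},{"dr":[0,0,0],"xyz":[0.18,0.14,0],"gripper":20},{"dr":[0,0,0],"xyz":[0.38,0.59,0],"gripper":20},{"dr":[0,0,0],"xyz":[0.03,0.7,0],"gripper":20},{"dr":[0,0,0],"xyz":[-0.32,0.62,0],"gripper":20},{"dr":[0,0,0],"xyz":[-0.59,0.37,0],"gripper":20},{"dr":[0,0,0],"xyz":[-0.7,0.03,0],"gripper":20},{"dr":[0,0,0],"xyz":[-0.62,-0.32,0],"gripper":20},{"dr":[0,0,0],"xyz":[0,0,0],"gripper":20}]' && python3 -m creep '[{"dr":[0,0,0],"xyz":[-0.38,-0.59,0],"gripper":20},{"dr":[0,0,0],"xyz":[-0.03,-0.7,0],"gripper":20},{"dr":[0,0,0],"xyz":[0,0,0],"gripper":20},{"dr":[0,0,0],"xyz":[0,0,0],"gripper":20}]'
```

```text
t: 17.6
tool_pos: [469.9, 325.9, 161.2]
tcp_rot: [0.63, 0.777, -0.0, 0.001]
contact_force: [0.6, -2.1, 8.7]
finger_gap: 23.8
grip_force: 62.1
t: 18.1
tool_pos: [454.7, 274.7, 161.2]
tcp_rot: [0.63, 0.776, 0.0, 0.001]
contact_force: [-1.1, -2.0, 10.6]
finger_gap: 23.6
grip_force: 62.7
```

```bash
python3 -m creep '[{"dr":[0,0,0],"xyz":[0,0,0],"gripper":40},{"dr":[0,0,0],"xyz":[0,0,0],"gripper":85},{"dr":[0,0,0],"xyz":[0,0,0],"gripper":85},{"dr":[0,0,0],"xyz":[0,0,0],"gripper":85},{"dr":[0,0,0],"xyz":[0,0,0.5],"gripper":85},{"dr":[0,0,0],"xyz":[0,0,0.9],"gripper":85},{"dr":[0,0,0],"xyz":[0.3,-0.5,0.5],"gripper":85},{"dr":[0,0,0],"xyz":[0.5,-0.9,0],"gripper":85},{"dr":[0,0,0],"xyz":[0.5,-0.9,0],"gripper":85},{"dr":[0,0,0],"xyz":[0.5,-0.9,0],"gripper":85}]' && python3 -m creep '[{"dr":[0,0,0],"xyz":[0.5,-0.9,0],"gripper":85},{"dr":[0,0,0],"xyz":[0,-0.28,0],"gripper":85},{"dr":[0,0,0],"xyz":[0,0,0],"gripper":85},{"dr":[0,0,0],"xyz":[0,0,0],"gripper":85}]'
python3 - <<'E'
from h import *
im,m=snap('wrist','w7'); s=manip.observe(); T=np.array(s['tool_pos']); print(T.round(1))
f=im.astype(int); d=np.array([-.2055,.9787]); n=np.array([.9787,.2055])
am=((f[...,0]>f[...,2]+50)&(f[...,1]<f[...,0]*.65)&(f[...,0]>60)&(f[...,1]>25)); am[260:]=0; am[:, :270]=0; am[:,370:]=0
ys=[y for y in range(60,260) if am[y].sum()>35]; 
for y in ys[::6]+[ys[-1]]:
    x=np.nonzero(am[y])[0]; P=onz('wrist',[(x.min()+x.max()+1)/2,y],75,m)[0]; print(y,x.min(),x.max(),'lat',((P-T)[:2]@n).round(1))
B=onz('wrist',[315,ys[-1]+1],100,m)[0]; print('base along',((B-T)[:2]@d).round(1),am[40:150].sum(1).tolist())
col=f[30:130,315]; print([ (y+30,col[y].tolist()) for y in range(20,100,3)])
E
```

```text
t: 19.35
tool_pos: [526.9, 146.8, 235.7]
tcp_rot: [0.63, 0.777, 0.0, 0.0]
contact_force: [-0.1, 0.9, -0.6]
finger_gap: 85.3
grip_force: 0.0
t: 19.85
tool_pos: [545.8, 101.5, 235.6]
tcp_rot: [0.629, 0.777, -0.0, -0.0]
contact_force: [0.5, 0.7, -0.2]
finger_gap: 85.0
grip_force: 0.0
[545.8 101.6 235.7]
135 301 336 lat 0.5
141 296 341 lat 0.5
147 293 343 lat -0.0
153 293 343 lat 0.0
159 294 342 lat 0.0
165 295 342 lat 0.5
171 295 342 lat 0.6
235 295 340 lat -0.3
241 296 339 lat -0.3
244 299 337 lat 0.3
base along -56.7 [0, 0, 0, 0, 0, 0, 0, 0, 0, 0, 0, 0, 0, 0, 0, 0, 0, 0, 0, 0, 0, 0, 0, 21, 31, 9, 3, 3, 3, 3, 3, 3, 3, 3, 3, 3, 3, 3, 3, 3, 18, 4, 0, 0, 0, 0, 0, 0, 0, 0, 0, 0, 0, 0, 0, 0, 0, 0, 0, 0, 0, 0, 0, 0, 0, 0, 0, 0, 0, 0, 0, 0, 0, 0, 0, 0, 0, 0, 0, 0, 0, 0, 0, 0, 0, 0, 0, 0, 0, 0, 26, 28, 30, 32, 33, 36, 38, 40, 41, 43, 44, 46, 48, 51, 51, 51, 51, 51, 51, 51]
[(50, [193, 194, 184]), (53, [192, 193, 184]), (56, [164, 165, 157]), (59, [119, 119, 114]), (62, [137, 108, 102]), (65, [218, 17, 3]), (68, [218, 14, 0]), (71, [218, 14, 0]), (74, [218, 14, 0]), (77, [210, 16, 1]), (80, [149, 23, 20]), (83, [143, 147, 155]), (86, [143, 146, 153]), (89, [141, 144, 153]), (92, [141, 144, 153]), (95, [107, 108, 115]), (98, [99, 102, 108]), (101, [151, 148, 141]), (104, [236, 231, 220]), (107, [236, 232, 220]), (110, [236, 232, 220]), (113, [236, 232, 220]), (116, [236, 232, 220]), (119, [236, 232, 221]), (122, [236, 232, 220]), (125, [236, 232, 220]), (128, [216, 195, 168])]
```

View pics/w7.png

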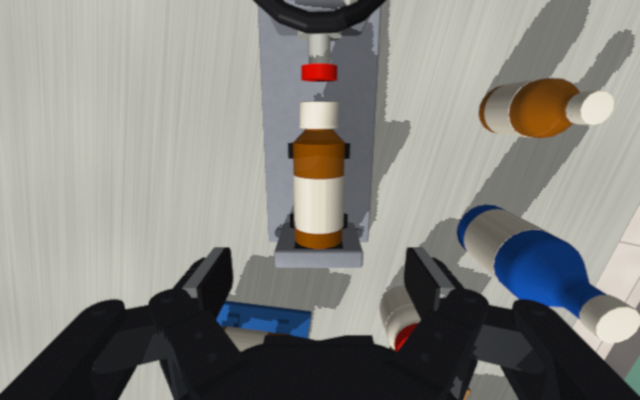

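The cap is fully home: no neck shows between cap (318,115) and shoulder, and the ram is backed off at (318,72). Picking the bottle up.

```bash
python3 -m creep '[{"dr":[0,0,0],"xyz":[0,0,-0.8],"gripper":85},{"dr":[0,0,0],"xyz":[0,0,-0.9],"gripper":85},{"dr":[0,0,0],"xyz":[0,0,-0.9],"gripper":85},{"dr":[0,0,0],"xyz":[0,0,-0.8],"gripper":85},{"dr":[0,0,0],"xyz":[0,0,-0.5],"gripper":85},{"dr":[0,0,0],"xyz":[0,0,-0.34],"gripper":85},{"dr":[0,0,0],"xyz":[0,0,0],"gripper":70},{"dr":[0,0,0],"xyz":[0,0,0],"gripper":58},{"dr":[0,0,0],"xyz":[0,0,0],"gripper":48},{"dr":[0,0,0],"xyz":[0,0,0],"gripper":48}]' && python3 -m creep '[{"dr":[0,0,0],"xyz":[0,0,0],"gripper":48},{"dr":[0,0,0],"xyz":[0,0,0],"gripper":48},{"dr":[0,0,0],"xyz":[0,0,0],"gripper":48}]'
```

```text
t: 21.15
tool_pos: [546.3, 100.6, 67.8]
tcp_rot: [0.63, 0.777, -0.0, -0.0]
contact_force: [-3.9, 0.3, 5.7]
finger_gap: 50.1
grip_force: 61.8
t: 21.52
tool_pos: [546.3, 100.6, 67.8]
tcp_rot: [0.63, 0.777, 0.0, -0.0]
contact_force: [-3.6, -0.2, 4.6]
finger_gap: 49.6
grip_force: 61.8
```

```bash
python3 -m creep '[{"dr":[0,0,0],"xyz":[0,0,0.25],"gripper":48},{"dr":[0,0,0],"xyz":[0,0,0.6],"gripper":48},{"dr":[0,0,0],"xyz":[0,0,0.9],"gripper":48},{"dr":[0,0,0],"xyz":[0,0,1],"gripper":48},{"dr":[0,0,0],"xyz":[0,0,1],"gripper":48},{"dr":[0,0,0],"xyz":[0,0,0.5],"gripper":48},{"dr":[0,0,-1],"xyz":[0,-0.4,0],"gripper":48},{"dr":[0,0,-1],"xyz":[0,-0.4,0],"gripper":48},{"dr":[0,0,-1],"xyz":[0,-0.4,0],"gripper":48},{"dr":[0,0,-1],"xyz":[0,-0.4,0],"gripper":48}]' && python3 -m creep '[{"dr":[0,0,-1],"xyz":[-0.06,-0.6,0],"gripper":48},{"dr":[0,0,-1],"xyz":[-0.06,-0.6,0],"gripper":48},{"dr":[0,0,-1],"xyz":[-0.06,-0.6,0],"gripper":48},{"dr":[0,0,-1],"xyz":[-0.06,-0.6,0],"gripper":48},{"dr":[0,0,-1],"xyz":[-0.06,-0.6,0],"gripper":48},{"dr":[0,0,-1],"xyz":[-0.06,-0.6,0],"gripper":48},{"dr":[0,0,-1],"xyz":[-0.06,-0.6,0],"gripper":48},{"dr":[0,0,-1],"xyz":[-0.06,-0.6,0],"gripper":48},{"dr":[0,0,-1],"xyz":[-0.06,-0.6,0],"gripper":48},{"dr":[0,0,-1],"xyz":[-0.06,-0.6,0],"gripper":48}]' && python3 -m creep '[{"dr":[0,0,-1],"xyz":[0,-0.4,0],"gripper":48},{"dr":[0,0,-1],"xyz":[0,-0.4,0],"gripper":48},{"dr":[0,0,-0.35],"xyz":[0,0,0],"gripper":48},{"dr":[0,0,0],"xyz":[0,0,0],"gripper":48},{"dr":[0,0,0],"xyz":[0,0,0],"gripper":48}]'
python3 - <<'E'
from h import *
im,m=snap('wrist','w8'); s=manip.observe(); print(np.round(s['tool_pos'],1),np.round(s['tcp_rot'],4))
f=cv2.GaussianBlur(im,(3,3),0).astype(int)
amber=((f[...,0]>f[...,2]+50)&(f[...,1]<f[...,0]*0.65)&(f[...,0]>60))
for lo,hi in((180,258),(380,460)):
    a=amber.copy(); a[:,:lo]=0;a[:,hi:]=0; a[:80]=0; a[250:]=0
    ry=[y for y in range(80,250) if a[y].sum()>15]
    print(lo,[(y,int(np.nonzero(a[y])[0].min()),int(np.nonzero(a[y])[0].max())) for y in ry[::8]])
b=((f[...,2]>f[...,0]+40)&(f[...,2]>60)); ys,xs=np.nonzero(b[:260]); print('blue',xs.min(),xs.max(),ys.min(),ys.max())
E
```

```text
t: 22.78
tool_pos: [546.3, 36.0, 236.5]
tcp_rot: [0.779, 0.627, 0.0, 0.0]
contact_force: [0.9, 0.1, -3.0]
finger_gap: 49.8
grip_force: 63.1
t: 24.02
tool_pos: [522.2, -204.2, 236.5]
tcp_rot: [0.988, 0.154, 0.0, 0.0]
contact_force: [0.4, 0.3, -2.7]
finger_gap: 49.9
grip_force: 63.1
t: 24.65
tool_pos: [522.4, -234.7, 236.2]
tcp_rot: [0.999, 0.034, -0.0, -0.0]
contact_force: [0.1, 0.1, -3.4]
finger_gap: 50.1
grip_force: 63.2
[ 522.4 -234.7  236.1] [ 9.994e-01  3.410e-02 -1.000e-04 -1.000e-04]
180 [(133, 218, 243), (141, 211, 252), (149, 209, 256), (157, 209, 256), (165, 210, 256), (173, 211, 254), (233, 218, 257), (241, 226, 241)]
380 [(134, 394, 417), (142, 386, 425), (150, 383, 427), (158, 383, 427), (166, 385, 426), (174, 382, 425), (234, 380, 418)]
blue 246 391 119 174
```

View pics/w8.png

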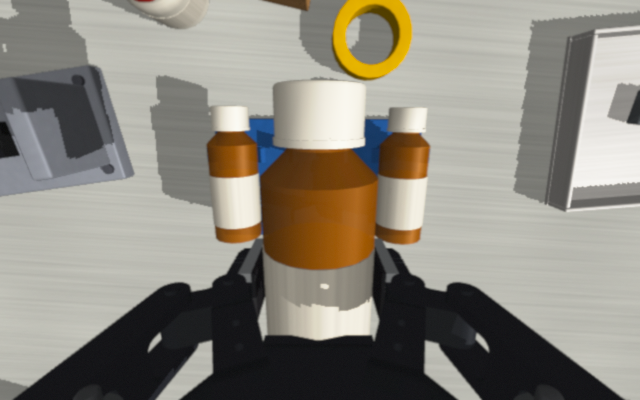

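The neighbours lie undisturbed at (235,170) and (404,170), with the held bottle between them. I'll check the midline from them.

```bash
python3 - <<'E'
from h import *
m=manip.camera_model('wrist'); a=[];
for y,l0,l1,r0,r1 in((149,209,256,383,427),(157,209,256,383,427),(165,210,256,384,426),(173,211,254,382.5,425)):
    A=onz('wrist',[(l0+l1+1)/2,y],55,m)[0];B=onz('wrist',[(r0+r1+1)/2,y],55,m)[0]; M=(A+B)/2; a.append(M); print(A.round(1),B.round(1),M.round(1),np.linalg.norm(A-B).round(1),'mid y at x=522:',(M[1]+(522.4-M[0])*.066).round(1))
P=onz('wrist',[[237,242],[402,242]],80,m); print('bases',P.round(1)); print('cap held', onz('wrist',[319,81],236+7.5+19,m))
E
```

```text
[ 550.4 -142.4   55. ] [ 563. -326.   55.] [ 556.7 -234.2   55. ] 184.0 mid y at x=522: -236.5
[ 541.9 -142.3   55. ] [ 554.5 -327.3   55. ] [ 548.2 -234.8   55. ] 185.4 mid y at x=522: -236.5
[ 533.2 -142.7   55. ] [ 545.9 -328.6   55. ] [ 539.5 -235.7   55. ] 186.3 mid y at x=522: -236.8
[ 524.3 -142.1   55. ] [ 537.1 -328.6   55. ] [ 530.7 -235.3   55. ] 187.0 mid y at x=522: -235.9
bases [[ 454.3 -152.4   80. ]
 [ 466.5 -329.7   80. ]]
cap held [[ 603.98577111 -230.2168123   262.5       ]]
```

```bash
python3 -m creep '[{"dr":[0,0,0],"xyz":[-0.03,-0.04,-0.8],"gripper":48},{"dr":[0,0,0],"xyz":[0,0,-0.9],"gripper":48},{"dr":[0,0,0],"xyz":[0,0,-0.9],"gripper":48},{"dr":[0,0,0],"xyz":[0,0,-0.9],"gripper":48},{"dr":[0,0,0],"xyz":[0,0,-0.6],"gripper":48},{"dr":[0,0,0],"xyz":[0,0,-0.35],"gripper":48},{"dr":[0,0,0],"xyz":[0,0,-0.15],"gripper":48},{"dr":[0,0,0],"xyz":[0,0,0],"gripper":48}]' && python3 -m creep '[{"dr":[0,0,0],"xyz":[0,0,-0.05],"gripper":48},{"dr":[0,0,0],"xyz":[0,0,0],"gripper":48}]'
```

```text
t: 25.7
tool_pos: [521.7, -237.2, 52.5]
tcp_rot: [0.999, 0.033, 0.0, 0.0]
contact_force: [-0.6, -0.7, -2.9]
finger_gap: 49.8
grip_force: 63.2
t: 25.95
tool_pos: [522.0, -237.4, 51.0]
tcp_rot: [0.999, 0.033, 0.001, 0.0]
contact_force: [0.6, -0.0, -2.7]
finger_gap: 50.4
grip_force: 63.2
```

```bash
python3 -m creep '[{"dr":[0,0,0],"xyz":[0,0,-0.05],"gripper":48},{"dr":[0,0,0],"xyz":[0,0,0],"gripper":48}]' && python3 -m creep '[{"dr":[0,0,0],"xyz":[0,0,-0.04],"gripper":48},{"dr":[0,0,0],"xyz":[0,0,0],"gripper":48}]'
```

```text
t: 26.2
tool_pos: [522.2, -237.0, 50.4]
tcp_rot: [0.999, 0.034, 0.001, 0.0]
contact_force: [-2.3, 3.8, 8.3]
finger_gap: 50.5
grip_force: 64.2
t: 26.45
tool_pos: [522.3, -237.0, 50.3]
tcp_rot: [0.999, 0.033, 0.001, 0.0]
contact_force: [-5.6, 4.5, 16.7]
finger_gap: 50.1
grip_force: 65.1
```

```bash
python3 -m creep '[{"dr":[0,0,0],"xyz":[0,0.05,0.04],"gripper":48},{"dr":[0,0,0],"xyz":[0,0,0],"gripper":48}]' && python3 -m creep '[{"dr":[0,0,0],"xyz":[0,0,-0.03],"gripper":48},{"dr":[0,0,0],"xyz":[0,0,0],"gripper":48}]'
```

```text
t: 26.7
tool_pos: [521.6, -235.0, 48.5]
tcp_rot: [0.999, 0.033, 0.0, 0.0]
contact_force: [-0.4, 1.1, 1.8]
finger_gap: 50.3
grip_force: 63.7
t: 26.95
tool_pos: [521.7, -234.7, 48.1]
tcp_rot: [0.999, 0.034, 0.0, -0.0]
contact_force: [-1.8, 3.2, 8.3]
finger_gap: 50.3
grip_force: 64.3
```

```bash
python3 -m creep '[{"dr":[0,0,0],"xyz":[0,0.02,0],"gripper":48},{"dr":[0,0,0],"xyz":[0,0,0],"gripper":53},{"dr":[0,0,0],"xyz":[0,0,0],"gripper":60},{"dr":[0,0,0],"xyz":[0,0,0],"gripper":82},{"dr":[0,0,0],"xyz":[0,0,0],"gripper":82},{"dr":[0,0,0],"xyz":[0,0,0],"gripper":82},{"dr":[0,0,0],"xyz":[0,0,0.3],"gripper":82},{"dr":[0,0,0],"xyz":[0,0,0.8],"gripper":82},{"dr":[0,0,0],"xyz":[0,0,1],"gripper":82},{"dr":[0,0,0],"xyz":[0,0,1],"gripper":82}]' && python3 -m creep '[{"dr":[0,0,0],"xyz":[0,0,1],"gripper":82},{"dr":[0,0,0],"xyz":[-0.5,0,0.9],"gripper":82},{"dr":[0,0,0],"xyz":[0,0,0],"gripper":82},{"dr":[0,0,0],"xyz":[0,0,0],"gripper":82}]'
python3 - <<'E'
from h import *
im,m=snap('wrist','w9'); f=cv2.GaussianBlur(im,(3,3),0).astype(int)
am=((f[...,0]>f[...,2]+50)&(f[...,1]<f[...,0]*0.65)&(f[...,0]>60)).astype(np.uint8); am[255:]=0
n,l,st,c=cv2.connectedComponentsWithStats(am)
for i in range(1,n):
    if st[i][4]>80: print(st[i],c[i].round(1),onz('wrist',c[i],60,m)[0].round(1))
E
```

```text
t: 28.2
tool_pos: [521.3, -234.2, 172.9]
tcp_rot: [0.999, 0.033, 0.0, 0.0]
contact_force: [0.6, 0.2, -0.2]
finger_gap: 81.8
grip_force: 0.0
t: 28.7
tool_pos: [501.2, -234.2, 247.2]
tcp_rot: [0.999, 0.033, 0.0, 0.0]
contact_force: [-0.5, 0.8, -0.8]
finger_gap: 82.0
grip_force: 0.0
[ 298  107   45   44 1785] [320.2 129.7] [ 555.4 -233.5   60. ]
[ 212  111   48   44 1861] [235.2 133.5] [ 545.4 -142.9   60. ]
[ 382  112   46   44 1703] [405.4 134.4] [ 556.6 -325.    60. ]
[300 202  41  15 463] [320.1 209.6] [ 465.7 -239.6   60. ]
[220 204  43  17 473] [241.2 212.8] [ 455.8 -148.7   60. ]
[380 207  40  14 416] [398.9 213.8] [ 466.8 -330.9   60. ]
```

View pics/w9.png

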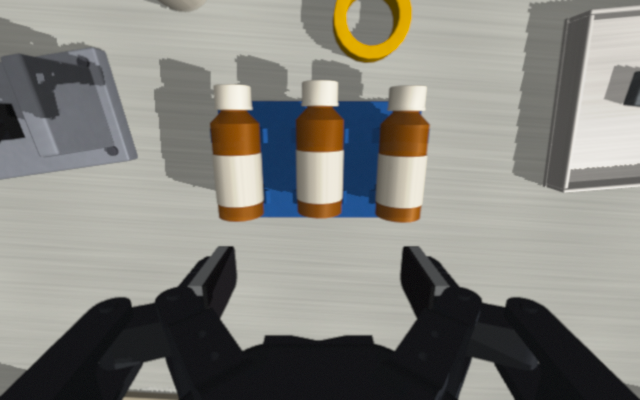

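The bottle lies back in the middle place (320,150), level with its neighbours, and all three caps look alike and home. The arm is clear, so I'm handing in.

```bash
python3 -c "
from rig import manip
print(manip.close_job())"
```

```text
the job is handed in; nothing more can be done
None
```

The open bottle was capped to the ram's stop, the wheel wound back about 258°, the bottle laid back in the rack's middle place, and the job handed in at about 29 s; no verdict was returned.

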